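# Put the supper things back where they belong

## Task

The supper table has been cleared onto the worktop: sort the things back into their places. Stand the two loose spice jars in the two free bays of the spice rack, the salt shaker in the narrow cup and the pepper mill in the wide cup of the cruet stand, and the candle in the middle of its dish, everything upright and resting on the bottom. Knock nothing over, leave the jar already in the rack in its middle bay and do not disturb the orange cup.

Things in the scene. Friction and masses are not known exactly. Their poses are not given: they have to be found in the camera images.
- jar_a: Spice jar: round clear glass jar with printed label and ribbed red cap, 106 mm tall. Glass 42 mm across, cap 45 mm across from 85 to 106 mm up; grip the cap from above, about 92 mm up. 0.11 kg. Loose on the worktop at the start. Same kind as jar_b: the two may change places. Origin at the centre of its underside, z up.
- jar_b: Second spice jar, same shape and size as jar_a (another label). Stands loose on the worktop at the start. Origin at the centre of its underside, z up.
- salt_shaker: Salt shaker: small glass shaker with white salt and a domed grey perforated cap, 90 mm tall, 44 mm across; grip its sides about 60 mm up. 0.10 kg. Stands loose on the worktop. Origin at the centre of its underside, z up.
- pepper_mill: Pepper mill: turned brown wood with a waist, a round head and a small knob on top, 150 mm tall, foot 58 mm across; the head, from 109 to 139 mm up, is 49 mm across and is the place to grip it, about 123 mm up (it does not turn). 0.18 kg. Stands loose on the worktop. Origin at the centre of its underside, z up.
- candle: Pillar candle: plain cream-coloured cylinder with a slanting burnt top, 61 mm across, 131 mm tall on its high side; grip the sides about 95 mm up. 0.34 kg. Stands loose on the worktop. Origin at the centre of its underside, z up.
- spice_rack: Low rack of light wood, fixed, 212 mm long (y), 74 mm deep (x). Three bays in a row, 61 mm long (y), 62 mm deep (x) inside, centred at y = +67, 0, -67 mm, x = 0; floor 8 mm above the worktop. Tops above the worktop: front wall (-x) 26 mm, dividers 22 mm, back wall 40 mm, ends 46 mm. jar_in_rack is in the middle bay, the outer two are free. Origin at the centre of its underside, z up.
- cruet_stand: Oval dark wood base 208 x 90 x 8 mm (long in y), fixed, with two steel cups at x = 0: the wide one, 75 mm inside, at y = +62 mm for the mill; the narrow one, 60 mm inside, at y = -56 mm for the shaker. Things rest on the base, 8 mm up; cup rims are 28 mm up. Between them at y = 1.5 mm a post with a ring (34 mm along x, 6 mm thick), 111 mm high. Origin at the centre of its underside, z up.
- candle_dish: Candle dish: round white glazed saucer, 104 mm across, fixed to the worktop, flat floor about 82 mm across and 5 mm above the worktop, rim sloping up to 13 mm. Origin at the centre of its underside, z up.
- jar_in_rack: Third spice jar, same shape and size as jar_a, already standing in the middle bay of the spice rack; it stays there. Loose. Origin at the centre of its underside, z up.
- cup: Orange enamel cup with a handle, 76 mm tall, 78 by 105 mm, standing loose at the right of the work; a bystander. Origin at the centre of its underside, z up.
Not all that is in view belongs to the job. Several things have the shape of the candle_dish; the one meant has the colours described above.

How it is judged (in metres and radians):
At the end, for the whole second after the job is handed in: A loose spice jar in each outer bay, the third still in the middle bay, shaker in the narrow cup, mill in the wide cup (within 13 mm of centre along each axis), candle within 14 mm of its dish's centre; all on the bottom (4 mm), upright (0.12 rad), released, at rest (((x of jar_a in the frame of spice_rack between -0.013 and 0.013 m and y of jar_a in the frame of spice_rack between 0.054 and 0.08 m and z of jar_a in the frame of spice_rack between 0.004 and 0.012 m and x of jar_b in the frame of spice_rack between -0.013 and 0.013 m and y of jar_b in the frame of spice_rack between -0.08 and -0.054 m and z of jar_b in the frame of spice_rack between 0.004 and 0.012 m) or (x of jar_a in the frame of spice_rack between -0.013 and 0.013 m and y of jar_a in the frame of spice_rack between -0.08 and -0.054 m and z of jar_a in the frame of spice_rack between 0.004 and 0.012 m and x of jar_b in the frame of spice_rack between -0.013 and 0.013 m and y of jar_b in the frame of spice_rack between 0.054 and 0.08 m and z of jar_b in the frame of spice_rack between 0.004 and 0.012 m)) and angle between each of jar_a, jar_b, salt_shaker, pepper_mill, candle, jar_in_rack's own z axis and vertical below 0.12 rad and linear speed of each of jar_a, jar_b, salt_shaker, pepper_mill, candle, jar_in_rack below 0.02 m/s and angular speed of each of jar_a, jar_b, salt_shaker, pepper_mill, candle, jar_in_rack below 0.2 rad/s and x of jar_in_rack in the frame of spice_rack between -0.013 and 0.013 m and y of jar_in_rack in the frame of spice_rack between -0.013 and 0.013 m and z of jar_in_rack in the frame of spice_rack between 0.004 and 0.012 m and x of salt_shaker in the frame of cruet_stand between -0.013 and 0.013 m and y of salt_shaker in the frame of cruet_stand between -0.069 and -0.043 m and z of salt_shaker in the frame of cruet_stand between 0.004 and 0.012 m and x of pepper_mill in the frame of cruet_stand between -0.013 and 0.013 m and y of pepper_mill in the frame of cruet_stand between 0.049 and 0.075 m and z of pepper_mill in the frame of cruet_stand between 0.004 and 0.012 m and horizontal distance between candle and candle_dish below 0.014 m and z of candle in the frame of candle_dish between 0.001 and 0.009 m); the robot touches nothing.
It fails at once if one of the five things is knocked over (tilted more than 0.7 rad) (angle between any of jar_a, jar_b, salt_shaker, pepper_mill, candle's own z axis and vertical above 0.7 rad).
It fails at once if the jar already in the rack is pulled out or toppled (moved more than 30 mm or tilted more than 0.5 rad) (distance of jar_in_rack from where it was at the start of the episode above 0.03 m or angle between jar_in_rack's own z axis and vertical above 0.5 rad).
It fails at once if the orange cup is disturbed (moved more than 30 mm) (distance of cup from where it was at the start of the episode above 0.03 m).
It also fails if it takes over 136 s, if anything falls off the work surface, if the arm or the gripper's body presses on something with over 40 N, if the wrist force passes 120 N, or if a joint passes its speed limit or range.

## Robot

A 6-joint arm with a two-finger parallel gripper is mounted at the origin on a cart in front of the work surface, level with it; the furniture and walls round the work are solid. World frame = base frame: x ahead of the robot, y to its left, z up, the work surface at z = 0. Lengths are in m, angles in degrees, forces in N, time in s.
With the tool pointing down it reaches from about 0.4 to 0.825 m from the base axis. Payload 7 kg.
Tool frame: the origin (TCP) lies at the very end of the fingers, on their centre line; the grasp point (between the pads) lies 19 mm behind it (ctrl.hold_point_z is the distance from the TCP to the grasp point, in m); z points along the fingers, y is the line along which they close (so a half turn about z gives the same grasp; the last joint's range is limited). The gripper opens to 88 mm and grips with 3 to 60 N. Pads are 19 mm wide; open, the fingers measure 130 mm over their backs; the gripper's body (78 mm by 193 mm) begins 47 mm behind the grasp point.
Start: joints at [93.742, 20.546, 0.682, 0, -70.136, -16.507], TCP at [0.149, 0.658, 0.227] pointing down, gripper open.
Joint ranges: [-176.03, 176.03], [-82.01, 121.73], [-58.28, 71.71], [-173.87, 95.51], [-174.79, -0.11], [-173.66, 173.66]. Speed limits (degrees/s): [136.94, 136.94, 172.46, 180, 180, 180].

## Interface

Orientations are given as [roll, pitch, yaw] about the fixed x, y, z axes, in that order (R = Rz(yaw) Ry(pitch) Rx(roll)).
In Python, from plant import sensors, viewer, workorder, ctrl gives the robot as it stands.
- The arm moves only by the shell command python3 -m pendant 'ROWS'. ROWS is JSON, a list of rows, each a list of 3 entries, a list of its own where there are three numbers: the opening, from -1 (shut) to 1 (fully open), so that 0 is half open, then the shift along the tool's x, y, z in m, then the turn, a rotation vector about the tool's x, y, z in degrees. A call has 1 to 10 rows; each row is the pose to reach, as a shift and turn from the pose commanded when the call began, along the tool's axes at that moment; what a row does not reach only later rows make up. A row lasts 1/12 s, in which the tool goes at most 41.7 mm and 7.16 degrees, less where a joint would pass 70% of its speed; a pose out of reach is approached as far as the arm can. A call with a gripper value outside its range is refused whole. The fingers move at their own pace and stop on an object; the grip force is fixed at half the most. Time passes only in rows, so rows that repeat a pose let the fingers close. It gives the time, the measured TCP pose, the force, the opening and the grip force at its end, in the units of the state.
- sensors.get_obs(): the state, without advancing time (a new reading comes with each control period).
- viewer.snapshot(name): name is "scene" or "top" or "wrist"; returns the picture (480x640x3 uint8, red, green, blue); there is no depth.
- viewer.camera_params(name): a dict with "fx", "fy", "cx", "cy" (pixels), "extrinsics" (4x4, takes a point from world to camera coordinates). Camera axes: x right, y up, looking along -z (the intrinsics and any distortion apply to the point x, -y, -z); pixel columns grow to the right and rows downward; lengths in m; the calibration is good to about 2 mm. A picture is of the moment at which its call begins: read the wrist's pose just before it. camera_params takes no time and is no camera call; for the wrist camera it gives the pose at the moment of the call.
- workorder.close_job(): hands the job in; it is judged then, once.
The state is a dict: "clock": time; "joint_pos": joint angles; "qvel": joint speeds; "tau": joint torques, N m; "tool_pos": TCP position; "orientation": TCP orientation; "force": force on the tool from outside, world axes, zero at the start; "moment": the same for the moment, N m; "opening": finger opening in m; "gripper_force": force on a finger pad.
Only numpy, scipy, OpenCV 4.12 (cv2) and the standard library are available. Lean on these libraries where they do the work, as an engineer would, in place of code of your own. Each camera call takes 0.05 s, during which the arm holds its last target. There are 200 camera calls.

## Working session

There is one attempt and no reset: what is moved stays moved. The work goes in short steps, Python scripts to look and compute and a shell command to move; the robot and the scene stay as the last step left them, time stands still between calls to the robot, and variables do not carry over. Pictures are saved under pics/ and viewed, at most 16 in all, crops included, and the job is handed in when it is done.

```bash
mkdir -p pics; ls; cat > h.py <<'E'
import numpy as np, cv2
from plant import sensors, viewer, workorder, ctrl
def snap(cam,name):
    p=viewer.camera_params(cam); im=viewer.snapshot(cam); cv2.imwrite(f'pics/{name}.png',im[:,:,::-1]); return im,p
def unproj(p,u,v,z):
    E=np.array(p['extrinsics']);R=E[:3,:3];t=E[:3,3]
    d=R.T@np.array([(u-p['cx'])/p['fx'],-(v-p['cy'])/p['fy'],-1]); c=-R.T@t
    return c+d*(z-c[2])/d[2]
def proj(p,X):
    E=np.array(p['extrinsics']);x=E[:3,:3]@np.array(X)+E[:3,3]
    return p['cx']+p['fx']*x[0]/-x[2], p['cy']+p['fy']*-x[1]/-x[2]
E
python3 - <<'E'
from h import *
import json
for c in ('top','scene','wrist'):
    im,p=snap(c,c+'0'); print(c,{k:(np.round(v,3).tolist()) if k!='dist' else v for k,v in p.items()})
print(sensors.get_obs(), ctrl.hold_point_z)
E
```

```text
pics
top {'fx': 588.845, 'fy': 588.845, 'cx': 321.808, 'cy': 236.756, 'extrinsics': [[0.303, -0.953, -0.006, 0.039], [0.751, 0.235, 0.618, -0.452], [-0.587, -0.192, 0.786, -1.561], [0.0, 0.0, 0.0, 1.0]]}
scene {'fx': 544.517, 'fy': 544.517, 'cx': 313.804, 'cy': 244.015, 'extrinsics': [[-0.731, -0.683, 0.002, 0.509], [0.352, -0.375, 0.858, -0.166], [-0.585, 0.627, 0.514, -1.428], [0.0, 0.0, 0.0, 1.0]]}
wrist {'fx': 381.637, 'fy': 381.637, 'cx': 317.508, 'cy': 240.048, 'extrinsics': [[-0.221, -0.975, 0.001, 0.675], [0.927, -0.211, -0.309, 0.039], [0.302, -0.068, 0.951, -0.391], [0.0, 0.0, 0.0, 1.0]]}
{'clock': 0.15, 'joint_pos': array([ 9.37438656e+01,  2.05811766e+01,  6.47556967e-01, -1.38485007e-02,
       -7.01346333e+01, -1.65078159e+01]), 'qvel': array([-0.03274352, -0.13051194,  0.1241002 ,  0.02680904,  0.08133021,
        0.02980065]), 'tau': array([-1.92643616e-03, -5.83274353e+01,  2.93290240e+01,  7.00131074e+00,
        8.75469443e-03, -1.08704778e-04]), 'tool_pos': array([0.14906856, 0.65797949, 0.22586291]), 'orientation': array([ 1.79930861e+02, -6.91175352e-03, -1.27686598e+01]), 'force': array([-0.66219739, -0.35420172, -0.1494301 ]), 'moment': array([-0.00367733,  0.0540995 , -0.05993144]), 'gripper_force': 0.0, 'opening': 0.08771146568997511} 0.0188
```

View pics/top0.png

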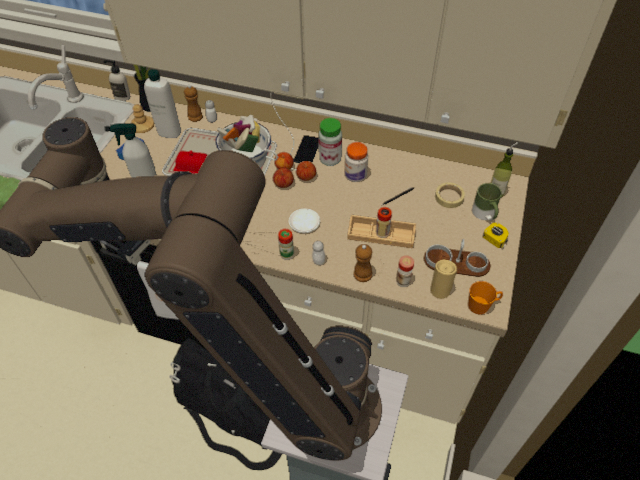

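View pics/scene0.png

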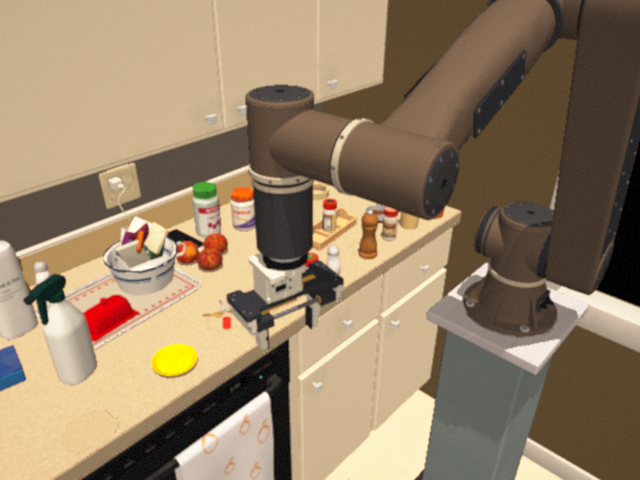

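The top view shows the near row: jar (286,243), shaker (319,253), mill (363,263), second jar (405,270), candle (443,280) and cup (482,297). Behind them are the white dish (304,221), rack (382,232) and cruet stand (457,260). I'll zoom in.

```bash
python3 - <<'E'
from h import *
im=cv2.imread('pics/top0.png')[175:325,240:520]
im=cv2.resize(im,None,fx=2.857,fy=2.857,interpolation=cv2.INTER_CUBIC)
cv2.imwrite('pics/c1.png',im)
E
```

```text
(no output)
```

View pics/c1.png

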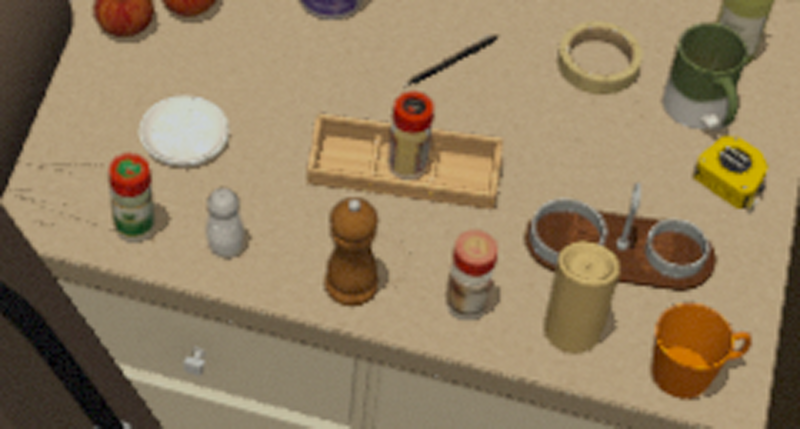

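```bash
python3 - <<'E'
from h import *
p=viewer.camera_params('top')
for n,u,v,z in [('jar_a',131,167,.106),('jar_b',476,246,.106),('rackjar',414,105,.106),('salt',222,198,.08),('mill',354,216,.125),('millbase',352,283,.008),('candle',588,262,.125),('dish',185,131,.010),('wide',569,230,.028),('narrow',679,247,.028),('rackFL',308,187,0),('rackFR',496,205,0),('cup',692,335,.076)]:
    X=unproj(p,240+u/2.857,175+v/2.857,z); print(n,X.round(4), 'r',np.hypot(X[0],X[1]).round(3),'az',np.degrees(np.arctan2(X[1],X[0])).round(1))
E
```

```text
jar_a [0.4368 0.2942 0.106 ] r 0.527 az 34.0
jar_b [ 0.4448 -0.0783  0.106 ] r 0.452 az -10.0
rackjar [0.6108 0.0278 0.106 ] r 0.611 az 2.6
salt [0.445  0.1955 0.08  ] r 0.486 az 23.7
mill [0.4306 0.0481 0.125 ] r 0.433 az 6.4
millbase [0.4291 0.0439 0.008 ] r 0.431 az 5.8
candle [ 0.445  -0.1908  0.125 ] r 0.484 az -23.2
dish [0.5757 0.2835 0.01  ] r 0.642 az 26.2
wide [ 0.5536 -0.1659  0.028 ] r 0.578 az -16.7
narrow [ 0.5665 -0.2833  0.028 ] r 0.633 az -26.6
rackFL [0.5469 0.127  0.    ] r 0.561 az 13.1
rackFR [ 0.5853 -0.0815  0.    ] r 0.591 az -7.9
cup [ 0.4238 -0.3076  0.076 ] r 0.524 az -36.0
```

View pics/wrist0.png

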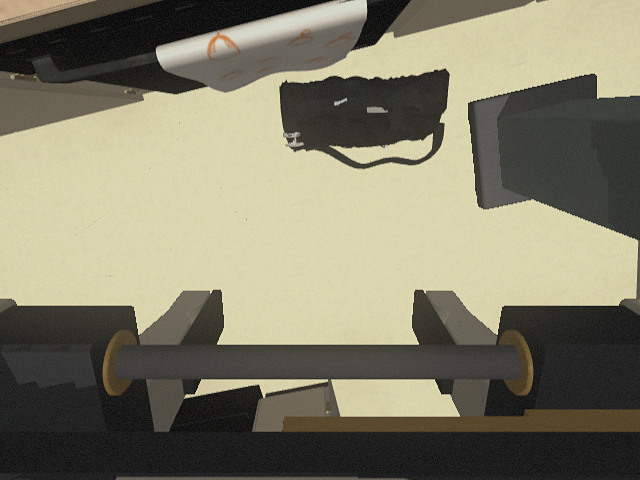

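```bash
R='[1,[0.465,0.466,-0.08],[0,0,67]]'; python3 -m pendant '[[1,[0.02,0.02,-0.04],[0,0,5]],[1,[0.465,0.466,-0.08],[0,0,67]],[1,[0.465,0.466,-0.08],[0,0,67]],[1,[0.465,0.466,-0.08],[0,0,67]],[1,[0.465,0.466,-0.08],[0,0,67]],[1,[0.465,0.466,-0.08],[0,0,67]],[1,[0.465,0.466,-0.08],[0,0,67]],[1,[0.465,0.466,-0.08],[0,0,67]],[1,[0.465,0.466,-0.08],[0,0,67]],[1,[0.465,0.466,-0.08],[0,0,67]]]'
```

```text
clock: 0.98
tool_pos: [0.3616, 0.3194, 0.2879]
orientation: [-180.0, 0.0, -80.1]
force: [1.3, -0.4, 0.4]
opening: 0.0876
gripper_force: 0.0
```

```bash
cat >> h.py <<'E'
def togo(x,y,z=None,yaw=None):
    o=sensors.get_obs(); ps=np.radians(o['orientation'][2]); P=o['tool_pos']
    d=np.array([x,y])-P[:2]
    print('shift',round(d@[np.cos(ps),np.sin(ps)],4),round(d@[np.sin(ps),-np.cos(ps)],4),None if z is None else round(P[2]-z,4),'turn',None if yaw is None else round(np.degrees(ps)-yaw,2),'at',P.round(4),o['orientation'].round(2))
E
python3 -m pendant '[[1,[0.241,-0.098,-0.012],[0,0,0]],[1,[0.241,-0.098,-0.012],[0,0,0]],[1,[0.241,-0.098,-0.012],[0,0,0]],[1,[0.241,-0.098,-0.012],[0,0,0]],[1,[0.241,-0.098,-0.012],[0,0,0]],[1,[0.241,-0.098,-0.012],[0,0,0]],[1,[0.241,-0.098,-0.012],[0,0,0]],[1,[0.241,-0.098,-0.012],[0,0,0]],[1,[0.241,-0.098,-0.012],[0,0,0]]]'
python3 - <<'E'
from h import *
snap('wrist','w1'); snap('top','t1'); togo(.5,.1,.3,-80)
E
```

```text
clock: 1.73
tool_pos: [0.5004, 0.1008, 0.2993]
orientation: [180.0, -0.0, -79.9]
force: [-0.5, 0.2, 0.6]
opening: 0.0875
gripper_force: 0.0
shift 0.002 0.0004 -0.0005 turn 0.25 at [0.5    0.102  0.2995] [ 1.7998e+02  1.0000e-02 -7.9750e+01]
```

View pics/w1.png

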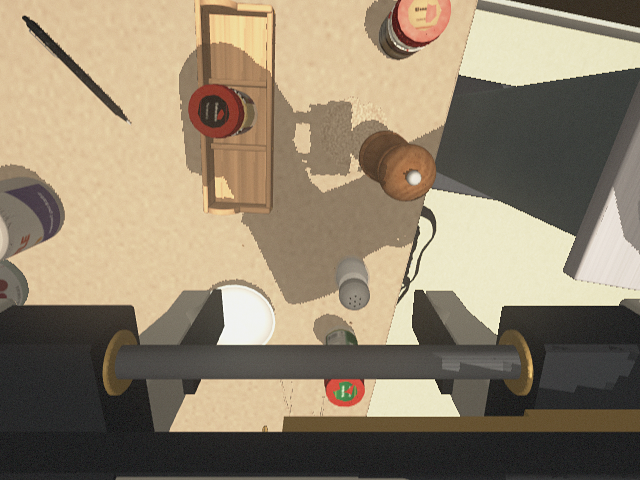

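The wrist view shows the mill knob (414,178), shaker cap (354,294), jar_a cap (345,390), jar_b cap (425,15), rack jar cap (215,111), rack dividers at rows 81 and 147, rack left end at row 207, and the dish's right edge at (274,315).

```bash
python3 - <<'E'
from h import *
p=viewer.camera_params('wrist')
for n,u,v,z in [('mill',414,178,.149),('salt',354,294,.086),('jar_a',345,390,.106),('jar_b',425,15,.106),('rackjar',215,111,.106),('dishR',274,315,.013),('dishT',240,281,.013),('rackFL',272,211,0.046),('rackBL',204,211,.046),('div1F',267,147,.024),('div2F',269,81,.024),('rackFR',273,6,.046),('rackBR',196,1,.046)]:
    X=unproj(p,u,v,z); print(n,X.round(4))
# predicted projections
rc=np.array([.603,.029]);a=np.radians(10.4);Rz=np.array([[np.cos(a),-np.sin(a)],[np.sin(a),np.cos(a)]])
for l,z in [((-.037,.106),.046),((.037,.106),.046),((-.037,-.106),.046),((.037,-.106),.046),((-.031,.0335),.022),((-.031,-.0335),.022)]:
    print(l,np.round(proj(p,[*(rc+Rz@l),z]),1))
print('dish',[np.round(proj(p,[.5757+.052*np.cos(t),.2835+.052*np.sin(t),.013]),0) for t in (0,1.57,3.14,4.71)])
E
python3 - <<'E'
import cv2
im=cv2.imread('pics/w1.png'); cv2.imwrite('pics/c2.png',cv2.resize(im[0:240,180:480],None,fx=2.5,fy=2.5,interpolation=cv2.INTER_CUBIC))
E
```

```text
mill [0.4298 0.0524 0.149 ]
salt [0.444  0.1911 0.086 ]
jar_a [0.4334 0.2985 0.106 ]
jar_b [ 0.4428 -0.0727  0.106 ]
rackjar [0.6034 0.0313 0.106 ]
dishR [0.5267 0.2731 0.013 ]
dishT [0.576  0.2328 0.013 ]
rackFL [0.5465 0.1267 0.046 ]
rackBL [0.6204 0.14   0.046 ]
div1F [0.5638 0.0615 0.024 ]
div2F [ 0.5711 -0.0058  0.024 ]
rackFR [ 0.5736 -0.0702  0.046 ]
rackBR [ 0.6454 -0.0614  0.046 ]
(-0.037, 0.106) [271.1 210.7]
(0.037, 0.106) [204.1 210.9]
(-0.037, -0.106) [261.9 -10.8]
(0.037, -0.106) [182.6 -10.5]
(-0.031, 0.0335) [265.5 141.7]
(-0.031, -0.0335) [262.7  76. ]
dish [array([196., 310.]), array([231., 350.]), array([275., 322.]), array([240., 280.])]
```

View pics/c2.png

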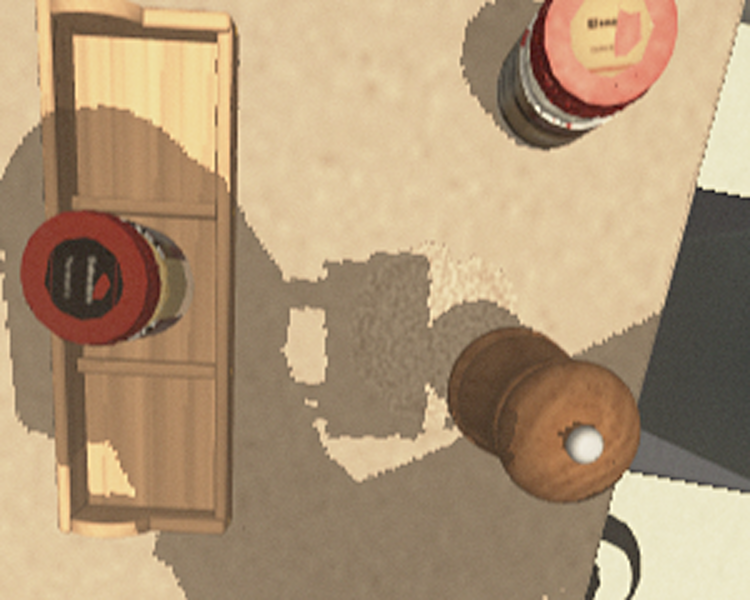

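```bash
python3 - <<'E'
from h import *
from scipy.optimize import least_squares
p=viewer.camera_params('wrist')
P=[((-.037,.106,.026),231,530),((-.037,-.106,.026),236,13),((-.031,.0335,.022),217,368),((-.031,-.0335,.022),217,209)]
M=np.array([q[0] for q in P]);uv=np.array([(180+q[1]/2.5,q[2]/2.5) for q in P])
def f(s):
    c,n=np.cos(s[2]),np.sin(s[2])
    return np.concatenate([np.array(proj(p,[s[0]+c*m[0]-n*m[1],s[1]+n*m[0]+c*m[1],m[2]]))-w for m,w in zip(M,uv)])
r=least_squares(f,[.6,.03,.17]);print(r.x[:2].round(4),np.degrees(r.x[2]).round(2),r.fun.round(1))
s=r.x
for y in(.067,0,-.067):print('bay',(s[:2]+y*np.array([-np.sin(s[2]),np.cos(s[2])])).round(4))
for n,u,v,z in [('rackjar',88,280,.106),('jar_b',608,38,.106),('mill',584,443,.149),('millhead',568,430,.125)]:
    print(n,unproj(p,180+u/2.5,v/2.5,z).round(4))
E
```

```text
[0.5987 0.0338] 7.54 [-0.8  0.7 -0.6 -1.   0.5  1.   0.9 -0.4]
bay [0.5899 0.1002]
bay [0.5987 0.0338]
bay [ 0.6075 -0.0327]
rackjar [0.6031 0.0321 0.106 ]
jar_b [ 0.4442 -0.0723  0.106 ]
mill [0.4303 0.0518 0.149 ]
millhead [0.4303 0.051  0.125 ]
```

```bash
python3 - <<'E'
from h import *
togo(.434,.298,.2,-82.5)
E
```

```text
shift -0.2046 0.0301 0.0995 turn 2.75 at [0.5    0.102  0.2995] [ 1.7998e+02  1.0000e-02 -7.9750e+01]
```

```bash
python3 -m pendant '[[1,[-0.205,0.03,0.1],[0,0,2.75]],[1,[-0.205,0.03,0.1],[0,0,2.75]],[1,[-0.205,0.03,0.1],[0,0,2.75]],[1,[-0.205,0.03,0.1],[0,0,2.75]],[1,[-0.205,0.03,0.1],[0,0,2.75]],[1,[-0.205,0.03,0.1],[0,0,2.75]],[1,[-0.205,0.03,0.1],[0,0,2.75]],[1,[-0.205,0.03,0.1],[0,0,2.75]],[1,[-0.205,0.03,0.1],[0,0,2.75]],[1,[-0.205,0.03,0.1],[0,0,2.75]]]'
python3 - <<'E'
from h import *
im,p=snap('wrist','w2'); togo(.434,.298,.073,-82.5); print(proj(p,[.434,.298,.106]),proj(p,[.444,.191,.085]),proj(p,[.576,.2835,.005]))
E
```

```text
clock: 2.67
tool_pos: [0.4344, 0.2981, 0.2004]
orientation: [-180.0, 0.0, -82.5]
force: [0.3, -0.6, 0.4]
opening: 0.0876
gripper_force: 0.0
shift -0.0002 0.0006 0.1274 turn -0.02 at [0.4346 0.2979 0.2004] [-1.7995e+02  5.0000e-02 -8.2520e+01]
(np.float64(318.09512104901955), np.float64(242.81525013846752)) (np.float64(324.2749631333306), np.float64(78.54425993471804)) (np.float64(167.1298485074927), np.float64(174.06853316207008))
```

View pics/w2.png

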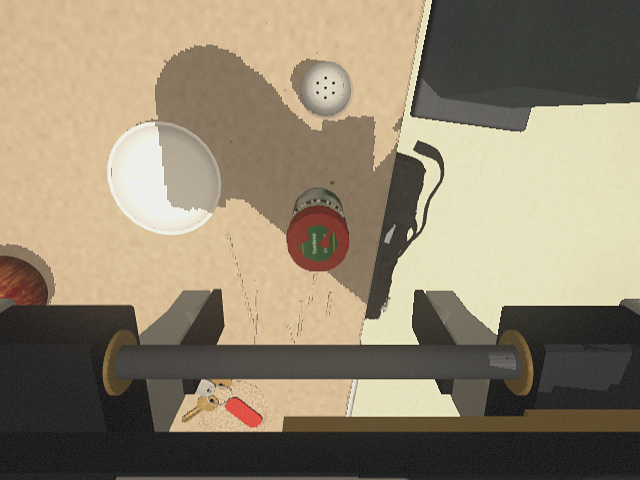

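The jar_a cap is at (318,239), close to the prediction. The shaker dome is at (325,88) and the dish centre at (164,178).

```bash
python3 -m pendant '[[1,[0.0025,0.0005,0.04],[0,0,0]],[1,[0.0025,0.0005,0.08],[0,0,0]],[1,[0.0025,0.0005,0.11],[0,0,0]],[1,[0.0025,0.0005,0.1275],[0,0,0]],[1,[0.0025,0.0005,0.1275],[0,0,0]],[1,[0.0025,0.0005,0.1275],[0,0,0]],[-0.2,[0.0025,0.0005,0.1275],[0,0,0]],[-0.2,[0.0025,0.0005,0.1275],[0,0,0]],[-0.2,[0.0025,0.0005,0.1275],[0,0,0]],[-0.2,[0.0025,0.0005,0.1275],[0,0,0]]]'
python3 -m pendant '[[-0.5,[0,0,0],[0,0,0]],[-0.5,[0,0,0],[0,0,0]],[-0.5,[0,0,0],[0,0,0]],[-0.5,[0,0,0],[0,0,0]],[-0.5,[0,0,0],[0,0,0]],[-0.5,[0,0,0],[0,0,0]]]'
python3 - <<'E'
from h import *
# w2 pose recovered: tool shift from w2 pose
p=viewer.camera_params('wrist');o=sensors.get_obs();
E=np.array(p['extrinsics']);c=-E[:3,:3].T@E[:3,3]; c=c-o['tool_pos']+np.array([.4346,.2979,.2004]);E[:3,3]=-E[:3,:3]@c;p['extrinsics']=E
for n,u,v,z in [('jar',318,239,.106),('salt',326,88,.085),('dish',164,178,.012)]: print(n,unproj(p,u,v,z).round(4))
togo(.5899,.1002,.2,-82.5)
E
```

```text
clock: 3.55
tool_pos: [0.4347, 0.296, 0.0734]
orientation: [-179.9, 0.1, -82.5]
force: [-1.0, 0.2, 0.5]
opening: 0.0661
gripper_force: 0.0
clock: 4.05
tool_pos: [0.4344, 0.2956, 0.0723]
orientation: [-180.0, 0.0, -82.5]
force: [0.2, -0.5, 3.1]
opening: 0.0439
gripper_force: 30.0
jar [0.4346 0.295  0.106 ]
salt [0.4422 0.1963 0.085 ]
dish [0.5763 0.2856 0.012 ]
shift 0.214 -0.1287 -0.1277 turn -0.01 at [0.4344 0.2956 0.0723] [-1.7999e+02  1.0000e-02 -8.2510e+01]
```

```bash
python3 -m pendant '[[-0.5,[0,0,-0.02],[0,0,0]],[-0.5,[0,0,-0.05],[0,0,0]],[-0.5,[0,0,-0.09],[0,0,0]],[-0.5,[0,0,-0.128],[0,0,0]],[-0.5,[0.03,-0.018,-0.128],[0,0,0]],[-0.5,[0.06,-0.036,-0.128],[0,0,0]],[-0.5,[0.09,-0.054,-0.128],[0,0,0]],[-0.5,[0.12,-0.072,-0.128],[0,0,0]],[-0.5,[0.15,-0.09,-0.128],[0,0,0]],[-0.5,[0.18,-0.108,-0.128],[0,0,0]]]'
python3 -m pendant '[[-0.5,[0.02,-0.012,0],[0,0,0]],[-0.5,[0.034,-0.0207,0],[0,0,0]],[-0.5,[0.034,-0.0207,0],[0,0,0]],[-0.5,[0.034,-0.0207,0],[0,0,0]]]'
python3 - <<'E'
from h import *
snap('wrist','w3'); togo(.5899,.1002,.0803,-82.5); print(sensors.get_obs()['opening'])
E
```

```text
clock: 4.88
tool_pos: [0.5653, 0.1296, 0.1999]
orientation: [180.0, 0.0, -82.5]
force: [0.6, 1.6, -1.5]
opening: 0.0438
gripper_force: 30.0
clock: 5.22
tool_pos: [0.5897, 0.0991, 0.1993]
orientation: [179.9, -0.0, -82.6]
force: [-1.1, -0.2, -0.3]
opening: 0.0435
gripper_force: 30.0
shift -0.0003 -0.0006 0.1192 turn -0.08 at [0.5894 0.0998 0.1995] [179.93  -0.   -82.58]
0.04402386748198499
```

View pics/w3.png

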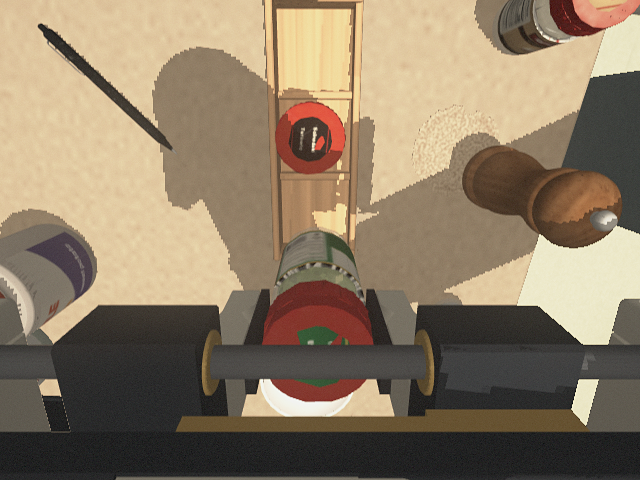

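The held jar hangs over the left bay. The dividers are at rows 97 and 174, the rack jar cap at (310,138), and the rack sides line up with the image.

```bash
python3 - <<'E'
from h import *
p=viewer.camera_params('wrist')
s=[.5987,.0338,np.radians(7.54)]
c,n=np.cos(s[2]),np.sin(s[2])
for m in [(-.031,.0335,.022),(-.031,-.0335,.022),(-.037,.0335,.026),(-.037,-.0335,.026),(.037,.0335,.04),(.037,-.0335,.04),(-.037,-.106,.026),(0,0,.022)]:
    print(m,np.round(proj(p,[s[0]+c*m[0]-n*m[1],s[1]+n*m[0]+c*m[1],m[2]]),1))
print(unproj(p,310,138,.114).round(4))
im=cv2.imread('pics/w3.png'); cv2.imwrite('pics/c3.png',cv2.resize(im[0:270,240:400],None,fx=2.2,fy=2.2,interpolation=cv2.INTER_CUBIC))
E
```

```text
(-0.031, 0.0335, 0.022) [351.8 176.9]
(-0.031, -0.0335, 0.022) [353.8  95.2]
(-0.037, 0.0335, 0.026) [359.1 177.6]
(-0.037, -0.0335, 0.026) [361.7  94.9]
(0.037, 0.0335, 0.04) [271.8 180.4]
(0.037, -0.0335, 0.04) [268.4  94.2]
(-0.037, -0.106, 0.026) [364.9  -8. ]
(0, 0, 0.022) [316.2 137.5]
[0.6029 0.0298 0.114 ]
```

View pics/c3.png

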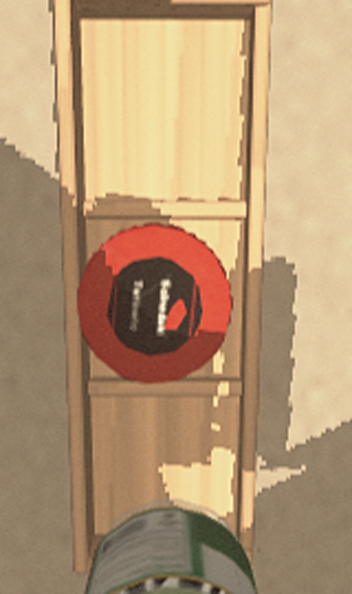

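```bash
python3 -m pendant '[[-0.5,[0,-0.0015,0.03],[0,0,0]],[-0.5,[0,-0.0015,0.06],[0,0,0]],[-0.5,[0,-0.0015,0.085],[0,0,0]],[-0.5,[0,-0.0015,0.1],[0,0,0]],[-0.5,[0,-0.0015,0.11],[0,0,0]],[-0.5,[0,-0.0015,0.115],[0,0,0]],[-0.5,[0,-0.0015,0.119],[0,0,0]],[-0.5,[0,-0.0015,0.119],[0,0,0]],[-0.5,[0,-0.0015,0.119],[0,0,0]]]'
python3 -m pendant '[[0.4,[0,0,0],[0,0,0]],[0.4,[0,0,0],[0,0,0]],[0.6,[0,0,0],[0,0,0]],[0.6,[0,0,0],[0,0,0]],[0.6,[0,0,0],[0,0,0]],[0.6,[0,0,-0.01],[0,0,0]],[0.6,[0,0,-0.04],[0,0,0]],[1,[0,0,-0.08],[0,0,0]],[1,[0,0,-0.12],[0,0,0]],[1,[0,0,-0.12],[0,0,0]]]'
python3 - <<'E'
from h import *
togo(.4445,-.0727,.2,-82.5)
E
```

```text
clock: 6.02
tool_pos: [0.5917, 0.1007, 0.0821]
orientation: [-179.9, 0.0, -82.5]
force: [0.2, 0.3, -0.7]
opening: 0.0439
gripper_force: 30.0
clock: 6.85
tool_pos: [0.5955, 0.1011, 0.211]
orientation: [-179.2, 0.1, -82.4]
force: [2.0, 0.4, 0.6]
opening: 0.0839
gripper_force: 0.0
shift 0.1524 0.1725 0.011 turn 0.07 at [0.5955 0.1011 0.211 ] [-1.7925e+02  9.0000e-02 -8.2430e+01]
```

```bash
python3 -m pendant '[[1,[0.02,0.025,0],[0,0,0]],[1,[0.045,0.05,0],[0,0,0]],[1,[0.07,0.075,0],[0,0,0]],[1,[0.095,0.105,0],[0,0,0]],[1,[0.12,0.135,0],[0,0,0]],[1,[0.14,0.155,0],[0,0,0]],[1,[0.152,0.17,0],[0,0,0]],[1,[0.152,0.17,0],[0,0,0]],[1,[0.152,0.17,0],[0,0,0]]]'
python3 - <<'E'
from h import *
im,p=snap('wrist','w4'); togo(.4445,-.0727,.073,-82.5); print(proj(p,[.4445,-.0727,.106]),proj(p,[.43,.0515,.149]),proj(p,[.5536,-.1659,.028]),proj(p,[.5665,-.2833,.028]),proj(p,[.445,-.19,.125]))
E
```

```text
clock: 7.6
tool_pos: [0.4424, -0.0732, 0.2022]
orientation: [-179.9, 0.0, -82.6]
force: [0.5, -0.5, -1.0]
opening: 0.0875
gripper_force: 0.0
shift 0.0002 -0.0015 0.129 turn -0.05 at [ 0.443  -0.0727  0.202 ] [-179.9     0.    -82.55]
(np.float64(314.66148466599884), np.float64(242.39600569114515)) (np.float64(312.2221302257262), np.float64(432.6691158038982)) (np.float64(196.25389328754784), np.float64(86.95357114158932)) (np.float64(183.18738402134395), np.float64(-91.15460145466207)) (np.float64(340.0223297774105), np.float64(55.423854639591895))
```

View pics/w4.png

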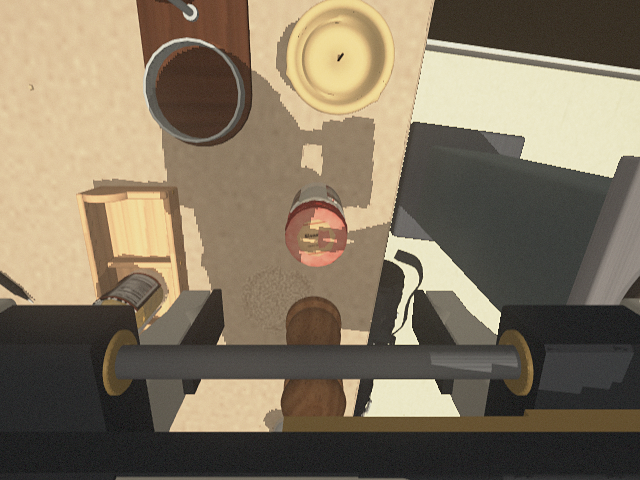

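jar_b's cap is at (316,237), 5 px above the prediction, so about 3.5 mm towards −y. The candle top is at (341,57) and the wide cup rim at (195,91).

```bash
python3 -m pendant '[[1,[0.0035,-0.0005,0.03],[0,0,0]],[1,[0.0035,-0.0005,0.07],[0,0,0]],[1,[0.0035,-0.0005,0.1],[0,0,0]],[1,[0.0035,-0.0005,0.12],[0,0,0]],[1,[0.0035,-0.0005,0.129],[0,0,0]],[1,[0.0035,-0.0005,0.129],[0,0,0]],[-0.2,[0.0035,-0.0005,0.129],[0,0,0]],[-0.2,[0.0035,-0.0005,0.129],[0,0,0]],[-0.2,[0.0035,-0.0005,0.129],[0,0,0]],[-0.2,[0.0035,-0.0005,0.129],[0,0,0]]]'
python3 - <<'E'
from h import *
p=viewer.camera_params('wrist');o=sensors.get_obs();
E=np.array(p['extrinsics']);c=-E[:3,:3].T@E[:3,3]; c=c-o['tool_pos']+np.array([.443,-.0727,.202]);E[:3,3]=-E[:3,:3]@c;p['extrinsics']=E
for n,u,v,z in [('jar_b',316,237,.106),('wide',195,91,.028),('candle',341,57,.125),('divider',105,263,.022),('divider_f',172,263,.022)]: print(n,unproj(p,u,v,z).round(4))
E
python3 -m pendant '[[-0.5,[0,0,0],[0,0,0]],[-0.5,[0,0,0],[0,0,0]],[-0.5,[0,0,0],[0,0,0]],[-0.5,[0,0,0],[0,0,0]],[-0.5,[0,0,0],[0,0,0]],[-0.5,[0,0,0],[0,0,0]]]'
python3 - <<'E'
from h import *
togo(.608,-.0327,.2,-82.5)
E
```

```text
clock: 8.48
tool_pos: [0.4443, -0.0758, 0.0734]
orientation: [-179.9, 0.0, -82.5]
force: [-0.5, -0.0, -0.0]
opening: 0.0667
gripper_force: 0.0
jar_b [ 0.4447 -0.0763  0.106 ]
wide [ 0.5553 -0.162   0.028 ]
candle [ 0.4451 -0.1888  0.125 ]
divider [0.6371 0.0021 0.022 ]
divider_f [ 0.574  -0.0062  0.022 ]
clock: 8.98
tool_pos: [0.4437, -0.076, 0.0724]
orientation: [-180.0, -0.0, -82.5]
force: [-0.9, 0.4, 3.6]
opening: 0.0437
gripper_force: 30.0
shift -0.0215 -0.1686 -0.1276 turn -0.0 at [ 0.4437 -0.076   0.0724] [-1.7998e+02 -1.0000e-02 -8.2500e+01]
```

```bash
python3 -m pendant '[[-0.5,[0,0,-0.02],[0,0,0]],[-0.5,[0,0,-0.05],[0,0,0]],[-0.5,[0,0,-0.09],[0,0,0]],[-0.5,[0,0,-0.128],[0,0,0]],[-0.5,[-0.004,-0.03,-0.128],[0,0,0]],[-0.5,[-0.008,-0.065,-0.128],[0,0,0]],[-0.5,[-0.012,-0.1,-0.128],[0,0,0]],[-0.5,[-0.016,-0.135,-0.128],[0,0,0]],[-0.5,[-0.019,-0.16,-0.128],[0,0,0]],[-0.5,[-0.02,-0.1685,-0.128],[0,0,0]]]'
python3 -m pendant '[[-0.5,[0,0,0],[0,0,0]],[-0.5,[0,0,0],[0,0,0]],[-0.5,[0,0,0],[0,0,0]]]'
python3 - <<'E'
from h import *
snap('wrist','w5'); togo(.608,-.034,.0805,-82.5); print(sensors.get_obs()['opening'])
E
```

```text
clock: 9.82
tool_pos: [0.6106, -0.0334, 0.1987]
orientation: [179.9, -0.0, -82.5]
force: [-0.4, -0.9, -1.0]
opening: 0.0438
gripper_force: 30.0
clock: 10.07
tool_pos: [0.6067, -0.0345, 0.1998]
orientation: [179.9, 0.0, -82.5]
force: [0.1, -0.1, 0.3]
opening: 0.0437
gripper_force: 30.0
shift -0.0004 -0.0013 0.1198 turn -0.03 at [ 0.6068 -0.0345  0.2003] [ 1.7998e+02  1.0000e-02 -8.2530e+01]
0.04352141019096697
```

```bash
python3 -m pendant '[[-0.5,[0,-0.0013,0.03],[0,0,0]],[-0.5,[0,-0.0013,0.06],[0,0,0]],[-0.5,[0,-0.0013,0.085],[0,0,0]],[-0.5,[0,-0.0013,0.1],[0,0,0]],[-0.5,[0,-0.0013,0.11],[0,0,0]],[-0.5,[0,-0.0013,0.115],[0,0,0]],[-0.5,[0,-0.0013,0.119],[0,0,0]],[-0.5,[0,-0.0013,0.119],[0,0,0]],[-0.5,[0,-0.0013,0.119],[0,0,0]]]'
python3 -m pendant '[[0.4,[0,0,0],[0,0,0]],[0.4,[0,0,0],[0,0,0]],[0.6,[0,0,0],[0,0,0]],[0.6,[0,0,0],[0,0,0]],[0.6,[0,0,0],[0,0,0]],[0.6,[0,0,-0.01],[0,0,0]],[0.6,[0,0,-0.04],[0,0,0]],[1,[0,0,-0.08],[0,0,0]],[1,[0,0,-0.11],[0,0,0]],[1,[0,0,-0.14],[0,0,0]]]'
python3 -m pendant '[[1,[0,0,0],[0,0,0]],[1,[0,0,0],[0,0,0]]]'
python3 - <<'E'
from h import *
togo(.430,.0515,.25,-82.5)
E
```

```text
clock: 10.87
tool_pos: [0.6097, -0.034, 0.0822]
orientation: [-179.9, -0.0, -82.5]
force: [-0.2, -0.7, -0.6]
opening: 0.0435
gripper_force: 30.0
clock: 11.7
tool_pos: [0.6093, -0.0342, 0.2242]
orientation: [-179.9, -0.0, -82.5]
force: [0.3, 0.2, 0.7]
opening: 0.0846
gripper_force: 0.0
clock: 11.87
tool_pos: [0.6103, -0.0339, 0.2243]
orientation: [-179.7, 0.0, -82.5]
force: [-0.3, 0.4, -1.4]
opening: 0.0878
gripper_force: 0.0
shift -0.1082 0.1676 -0.0257 turn -0.01 at [ 0.6103 -0.0339  0.2243] [-1.7971e+02  2.0000e-02 -8.2510e+01]
```

```bash
python3 -m pendant '[[1,[-0.02,0.03,-0.026],[0,0,0]],[1,[-0.04,0.06,-0.026],[0,0,0]],[1,[-0.06,0.09,-0.026],[0,0,0]],[1,[-0.08,0.12,-0.026],[0,0,0]],[1,[-0.1,0.15,-0.026],[0,0,0]],[1,[-0.108,0.166,-0.026],[0,0,0]],[1,[-0.108,0.166,-0.026],[0,0,0]],[1,[-0.108,0.166,-0.026],[0,0,0]],[1,[-0.108,0.166,-0.026],[0,0,0]]]'
python3 - <<'E'
from h import *
im,p=snap('wrist','w6'); togo(.430,.0515,.104,-82.5); print(proj(p,[.43,.0515,.149]))
cv2.imwrite('pics/w6s.png',im[:,:,::-1])
E
```

```text
clock: 12.62
tool_pos: [0.4307, 0.0514, 0.2471]
orientation: [180.0, -0.0, -82.5]
force: [0.4, -0.3, -0.5]
opening: 0.0878
gripper_force: 0.0
shift -0.0003 0.0009 0.1429 turn -0.02 at [0.4309 0.0513 0.2469] [ 1.7997e+02 -2.0000e-02 -8.2520e+01]
(np.float64(318.35900816878814), np.float64(241.5573510115436))
```

View pics/w6.png

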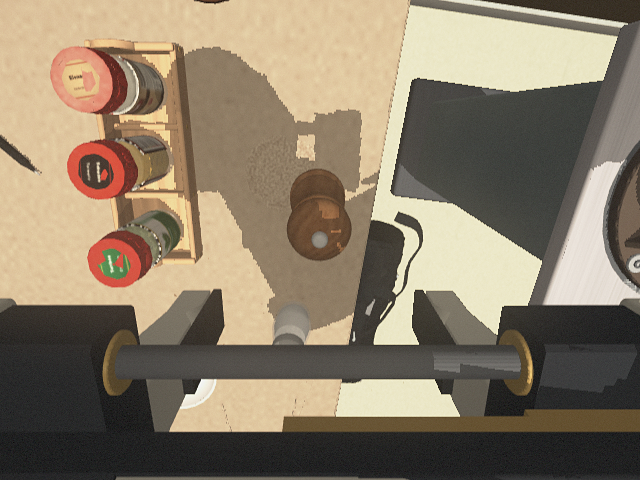

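All three jars stand in their bays. The mill knob is at (320,240), which matches the prediction.

```bash
python3 -m pendant '[[1,[0.001,0,0.03],[0,0,0]],[1,[0.001,0,0.07],[0,0,0]],[1,[0.001,0,0.105],[0,0,0]],[1,[0.001,0,0.13],[0,0,0]],[1,[0.001,0,0.143],[0,0,0]],[1,[0.001,0,0.143],[0,0,0]],[-0.1,[0.001,0,0.143],[0,0,0]],[-0.1,[0.001,0,0.143],[0,0,0]],[-0.1,[0.001,0,0.143],[0,0,0]],[-0.1,[0.001,0,0.143],[0,0,0]]]'
python3 -m pendant '[[-0.5,[0,0,0],[0,0,0]],[-0.5,[0,0,0],[0,0,0]],[-0.5,[0,0,0],[0,0,0]],[-0.5,[0,0,0],[0,0,0]],[-0.5,[0,0,0],[0,0,0]],[-0.5,[0,0,0],[0,0,0]]]'
python3 - <<'E'
from h import *
togo(.555,-.163,.24,-82.5)
E
```

```text
clock: 13.5
tool_pos: [0.4315, 0.0507, 0.1052]
orientation: [-179.9, 0.0, -82.5]
force: [-0.3, 0.8, 0.0]
opening: 0.0664
gripper_force: 0.0
clock: 14.0
tool_pos: [0.4308, 0.0504, 0.1046]
orientation: [-180.0, -0.0, -82.5]
force: [-1.9, -1.4, 6.6]
opening: 0.0466
gripper_force: 30.0
shift 0.2278 -0.0952 -0.1354 turn 0.0 at [0.4308 0.0504 0.1046] [-179.98   -0.    -82.5 ]
```

```bash
python3 -m pendant '[[-0.5,[0,0,-0.02],[0,0,0]],[-0.5,[0,0,-0.05],[0,0,0]],[-0.5,[0,0,-0.08],[0,0,0]],[-0.5,[0.01,-0.004,-0.11],[0,0,0]],[-0.5,[0.035,-0.015,-0.135],[0,0,0]],[-0.5,[0.065,-0.027,-0.135],[0,0,0]],[-0.5,[0.095,-0.04,-0.135],[0,0,0]],[-0.5,[0.125,-0.052,-0.135],[0,0,0]],[-0.5,[0.155,-0.065,-0.135],[0,0,0]],[-0.5,[0.185,-0.078,-0.135],[0,0,0]]]'
python3 -m pendant '[[-0.5,[0.02,-0.008,0],[0,0,0]],[-0.5,[0.035,-0.014,0],[0,0,0]],[-0.5,[0.042,-0.017,0],[0,0,0]],[-0.5,[0.042,-0.017,0],[0,0,0]],[-0.5,[0.042,-0.017,0],[0,0,0]]]'
python3 - <<'E'
from h import *
im,p=snap('wrist','w7'); togo(.5553,-.162,.1127,-82.5); print(sensors.get_obs()['opening'],proj(p,[.5553,-.162,.028]),proj(p,[.567,-.280,.028]))
E
```

```text
clock: 14.83
tool_pos: [0.5323, -0.1242, 0.2386]
orientation: [180.0, 0.0, -82.5]
force: [0.2, 1.4, -2.2]
opening: 0.0473
gripper_force: 30.0
clock: 15.25
tool_pos: [0.5539, -0.1621, 0.2385]
orientation: [179.9, 0.0, -82.6]
force: [0.1, 0.0, -2.1]
opening: 0.0474
gripper_force: 30.0
shift 0.0004 -0.0013 0.1261 turn -0.02 at [ 0.5539 -0.1617  0.2388] [ 1.7996e+02  3.0000e-02 -8.2520e+01]
0.04714019624187862 (np.float64(315.75646371637094), np.float64(205.42417046017277)) (np.float64(319.66127408462637), np.float64(74.8394027026726))
```

View pics/w7.png

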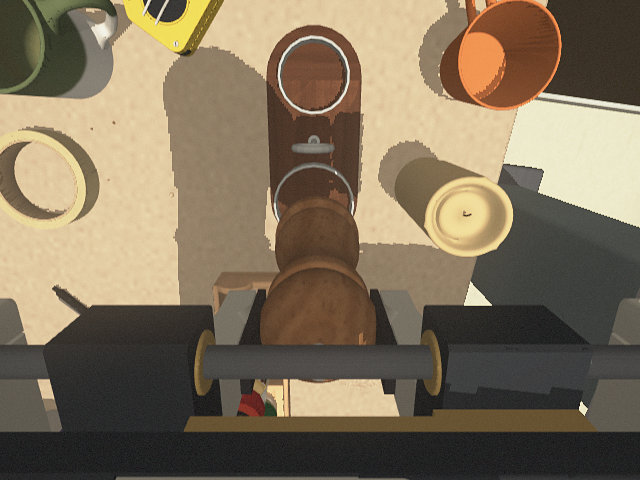

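The narrow cup is centred at (314,75), and the wide cup spans columns 274–354, so its centre column is 314. I'll correct about 2–3 mm along −tool y and lower.

```bash
python3 -m pendant '[[-0.5,[0.0005,-0.003,0.03],[0,0,0]],[-0.5,[0.0005,-0.003,0.06],[0,0,0]],[-0.5,[0.0005,-0.003,0.085],[0,0,0]],[-0.5,[0.0005,-0.003,0.1],[0,0,0]],[-0.5,[0.0005,-0.003,0.11],[0,0,0]],[-0.5,[0.0005,-0.003,0.118],[0,0,0]],[-0.5,[0.0005,-0.003,0.124],[0,0,0]],[-0.5,[0.0005,-0.003,0.1265],[0,0,0]],[-0.5,[0.0005,-0.003,0.1265],[0,0,0]],[-0.5,[0.0005,-0.003,0.1265],[0,0,0]]]'
python3 - <<'E'
from h import *
togo(.557,-.162,.1127,-82.5)
E
python3 -m pendant '[[0.3,[0,0,0],[0,0,0]],[0.6,[0,0,0],[0,0,0]],[0.6,[0,0,0],[0,0,0]],[0.6,[0,0,0],[0,0,0]],[0.6,[0,0,0],[0,0,0]],[0.6,[0,0,-0.01],[0,0,0]],[0.8,[0,0,-0.04],[0,0,0]],[1,[0,0,-0.08],[0,0,0]],[1,[0,0,-0.11],[0,0,0]],[1,[0,0,-0.14],[0,0,0]]]'
python3 -m pendant '[[1,[0,0,0],[0,0,0]],[1,[0,0,0],[0,0,0]]]'
python3 - <<'E'
from h import *
togo(.4422,.1965,.2,-82.5)
E
```

```text
clock: 16.13
tool_pos: [0.558, -0.1624, 0.1135]
orientation: [-179.9, -0.0, -82.5]
force: [-0.4, -0.4, -1.8]
opening: 0.0475
gripper_force: 30.0
shift -0.0005 0.001 0.0008 turn -0.01 at [ 0.558  -0.1624  0.1135] [-1.7992e+02 -1.0000e-02 -8.2510e+01]
clock: 16.97
tool_pos: [0.5575, -0.1625, 0.2557]
orientation: [-179.9, -0.0, -82.5]
force: [-0.1, 0.2, -0.3]
opening: 0.0867
gripper_force: 0.0
clock: 17.13
tool_pos: [0.5585, -0.1625, 0.2557]
orientation: [-179.7, -0.0, -82.5]
force: [-0.7, -0.1, -1.0]
opening: 0.0874
gripper_force: 0.0
shift -0.3711 0.0685 0.0557 turn -0.01 at [ 0.5585 -0.1625  0.2557] [-1.7971e+02 -4.0000e-02 -8.2510e+01]
```

```bash
python3 -m pendant '[[1,[-0.03,0.0055,0],[0,0,0]],[1,[-0.07,0.013,0],[0,0,0]],[1,[-0.11,0.02,0],[0,0,0]],[1,[-0.15,0.0275,0],[0,0,0]],[1,[-0.19,0.035,0],[0,0,0]],[1,[-0.23,0.0425,0],[0,0,0]],[1,[-0.27,0.05,0.01],[0,0,0]],[1,[-0.31,0.057,0.025],[0,0,0]],[1,[-0.345,0.064,0.04],[0,0,0]],[1,[-0.371,0.0675,0.0557],[0,0,0]]]'
python3 -m pendant '[[1,[0,0,0],[0,0,0]],[1,[0,0,0],[0,0,0]],[1,[0,0,0],[0,0,0]]]'
python3 - <<'E'
from h import *
im,p=snap('wrist','w8'); togo(.4422,.1965,.0415,-82.5); print(proj(p,[.4422,.1965,.085]))
g=cv2.resize(im[150:330,220:420],None,fx=2,fy=2); cv2.imwrite('pics/c8.png',g[:,:,::-1])
E
```

```text
clock: 17.97
tool_pos: [0.4405, 0.1987, 0.1962]
orientation: [180.0, 0.0, -82.4]
force: [-0.1, 0.6, 0.1]
opening: 0.0877
gripper_force: 0.0
clock: 18.22
tool_pos: [0.442, 0.1964, 0.1968]
orientation: [180.0, -0.1, -82.5]
force: [-0.2, -0.3, -0.1]
opening: 0.0875
gripper_force: 0.0
shift -0.0004 0.0001 0.1556 turn -0.03 at [0.4424 0.1961 0.1971] [ 1.7999e+02 -2.0000e-02 -8.2530e+01]
(np.float64(317.0223479879031), np.float64(235.78421331734))
```

View pics/c8.png

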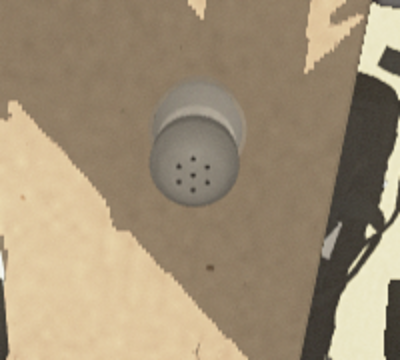

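The shaker's hole pattern is at pixel (316.5,237), as predicted, so I can descend.

```bash
python3 -m pendant '[[1,[0,0,0.03],[0,0,0]],[1,[0,0,0.07],[0,0,0]],[1,[0,0,0.105],[0,0,0]],[1,[0,0,0.135],[0,0,0]],[1,[0,0,0.15],[0,0,0]],[1,[0,0,0.1555],[0,0,0]],[1,[0,0,0.1555],[0,0,0]],[-0.2,[0,0,0.1555],[0,0,0]],[-0.2,[0,0,0.1555],[0,0,0]],[-0.2,[0,0,0.1555],[0,0,0]]]'
python3 -m pendant '[[-0.5,[0,0,0],[0,0,0]],[-0.5,[0,0,0],[0,0,0]],[-0.5,[0,0,0],[0,0,0]],[-0.5,[0,0,0],[0,0,0]],[-0.5,[0,0,0],[0,0,0]],[-0.5,[0,0,0],[0,0,0]],[-0.5,[0,0,0],[0,0,0]]]'
python3 - <<'E'
from h import *
togo(.5725,-.280,.25,-82.5)
E
```

```text
clock: 19.1
tool_pos: [0.4431, 0.1973, 0.043]
orientation: [-179.9, 0.1, -82.5]
force: [-0.7, 0.2, -0.2]
opening: 0.0731
gripper_force: 0.0
clock: 19.68
tool_pos: [0.4421, 0.1966, 0.0415]
orientation: [180.0, -0.0, -82.5]
force: [-1.5, 0.2, 3.2]
opening: 0.0369
gripper_force: 29.8
shift 0.4896 -0.0671 -0.2085 turn -0.01 at [0.4421 0.1966 0.0415] [ 1.7999e+02 -1.0000e-02 -8.2510e+01]
```

```bash
python3 -m pendant '[[-0.5,[0,0,-0.02],[0,0,0]],[-0.5,[0,0,-0.05],[0,0,0]],[-0.5,[0,0,-0.085],[0,0,0]],[-0.5,[0,0,-0.12],[0,0,0]],[-0.5,[0.01,-0.0014,-0.155],[0,0,0]],[-0.5,[0.03,-0.0041,-0.185],[0,0,0]],[-0.5,[0.06,-0.0082,-0.2085],[0,0,0]],[-0.5,[0.095,-0.013,-0.2085],[0,0,0]],[-0.5,[0.13,-0.0178,-0.2085],[0,0,0]],[-0.5,[0.165,-0.0226,-0.2085],[0,0,0]]]'
python3 -m pendant '[[-0.5,[0.035,-0.0048,0],[0,0,0]],[-0.5,[0.07,-0.0096,0],[0,0,0]],[-0.5,[0.105,-0.0144,0],[0,0,0]],[-0.5,[0.14,-0.0192,0],[0,0,0]],[-0.5,[0.175,-0.024,0],[0,0,0]],[-0.5,[0.21,-0.0288,0],[0,0,0]],[-0.5,[0.245,-0.0336,0],[0,0,0]],[-0.5,[0.275,-0.0377,0],[0,0,0]],[-0.5,[0.3,-0.0411,0],[0,0,0]],[-0.5,[0.32,-0.044,0],[0,0,0]]]'
python3 -m pendant '[[-0.5,[0.0046,-0.0005,0],[0,0,0]],[-0.5,[0.0046,-0.0005,0],[0,0,0]],[-0.5,[0.0046,-0.0005,0],[0,0,0]],[-0.5,[0.0046,-0.0005,0],[0,0,0]]]'
python3 - <<'E'
from h import *
im,p=snap('wrist','w9'); togo(.5725,-.280,.0495,-82.5); print(sensors.get_obs()['opening'],proj(p,[.5725,-.280,.028]))
E
```

```text
clock: 20.52
tool_pos: [0.4862, 0.0348, 0.2505]
orientation: [-179.9, 0.0, -82.5]
force: [0.5, -0.5, -1.8]
opening: 0.0371
gripper_force: 29.5
clock: 21.35
tool_pos: [0.5713, -0.2776, 0.249]
orientation: [179.9, 0.0, -82.6]
force: [1.1, 0.5, -1.1]
opening: 0.0377
gripper_force: 29.5
clock: 21.68
tool_pos: [0.5723, -0.2792, 0.2499]
orientation: [180.0, 0.0, -82.5]
force: [-0.6, 1.2, -1.1]
opening: 0.0373
gripper_force: 29.5
shift 0.001 -0.0 0.2006 turn 0.04 at [ 0.5724 -0.279   0.2501] [-1.7999e+02  1.0000e-02 -8.2460e+01]
0.0372344259549302 (np.float64(317.26746476196985), np.float64(202.19143671374334))
```

View pics/w9.png

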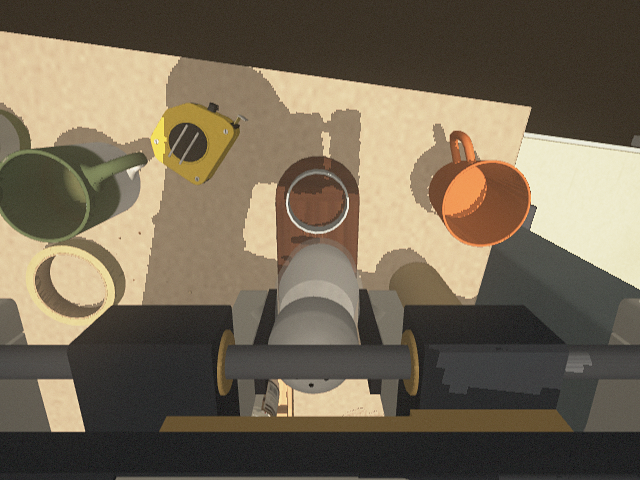

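The narrow cup's rim is centred at (318,202), as predicted, so I can lower the shaker.

```bash
python3 -m pendant '[[-0.5,[0.001,0,0.03],[0,0,0]],[-0.5,[0.001,0,0.065],[0,0,0]],[-0.5,[0.001,0,0.1],[0,0,0]],[-0.5,[0.001,0,0.13],[0,0,0]],[-0.5,[0.001,0,0.155],[0,0,0]],[-0.5,[0.001,0,0.175],[0,0,0]],[-0.5,[0.001,0,0.188],[0,0,0]],[-0.5,[0.001,0,0.196],[0,0,0]],[-0.5,[0.001,0,0.2005],[0,0,0]],[-0.5,[0.001,0,0.2005],[0,0,0]]]'
python3 -m pendant '[[-0.5,[0,0,0],[0,0,0]],[-0.5,[0,0,0],[0,0,0]],[0.3,[0,0,0],[0,0,0]],[0.3,[0,0,0],[0,0,0]],[0.4,[0,0,0],[0,0,0]],[0.4,[0,0,0],[0,0,0]],[0.4,[0,0,-0.01],[0,0,0]],[0.4,[0,0,-0.04],[0,0,0]],[0.6,[0,0,-0.08],[0,0,0]],[1,[0,0,-0.12],[0,0,0]]]'
python3 -m pendant '[[1,[0,0,-0.04],[0,0,0]],[1,[0,0,-0.07],[0,0,0]],[1,[0,0,-0.07],[0,0,0]],[1,[0,0,-0.07],[0,0,0]]]'
python3 - <<'E'
from h import *
togo(.4451,-.189,.25,-82.5)
E
```

```text
clock: 22.57
tool_pos: [0.573, -0.2807, 0.0503]
orientation: [-180.0, -0.0, -82.4]
force: [0.1, -0.2, -0.5]
opening: 0.0372
gripper_force: 29.5
clock: 23.4
tool_pos: [0.5719, -0.281, 0.1709]
orientation: [179.9, 0.0, -82.5]
force: [2.0, 0.0, 0.8]
opening: 0.0698
gripper_force: 0.0
clock: 23.73
tool_pos: [0.5736, -0.2813, 0.2431]
orientation: [-179.7, -0.1, -82.5]
force: [0.1, -0.2, -0.8]
opening: 0.0874
gripper_force: 0.0
shift -0.1083 0.1154 -0.0069 turn -0.02 at [ 0.5736 -0.2813  0.2431] [-1.797e+02 -1.000e-01 -8.252e+01]
```

```bash
python3 -m pendant '[[1,[-0.02,0.022,0],[0,0,0]],[1,[-0.045,0.048,0],[0,0,0]],[1,[-0.07,0.075,0],[0,0,0]],[1,[-0.095,0.1,0],[0,0,0]],[1,[-0.1083,0.1154,0],[0,0,0]],[1,[-0.1083,0.1154,0],[0,0,0]],[1,[-0.1083,0.1154,0],[0,0,0]],[1,[-0.1083,0.1154,0],[0,0,0]]]'
python3 - <<'E'
from h import *
im,p=snap('wrist','w10'); togo(.4451,-.189,.076,-82.5); print(proj(p,[.4451,-.189,.125]),proj(p,[.4451,-.189,.0]))
E
```

```text
clock: 24.4
tool_pos: [0.4442, -0.1887, 0.2394]
orientation: [180.0, -0.0, -82.5]
force: [0.1, 0.1, -0.3]
opening: 0.0873
gripper_force: 0.0
shift 0.0002 -0.0006 0.1632 turn -0.02 at [ 0.4445 -0.1889  0.2392] [179.96   0.   -82.52]
(np.float64(316.29066704232287), np.float64(233.92960704777786)) (np.float64(316.59998596532074), np.float64(199.08509225702596))
```

View pics/w10.png

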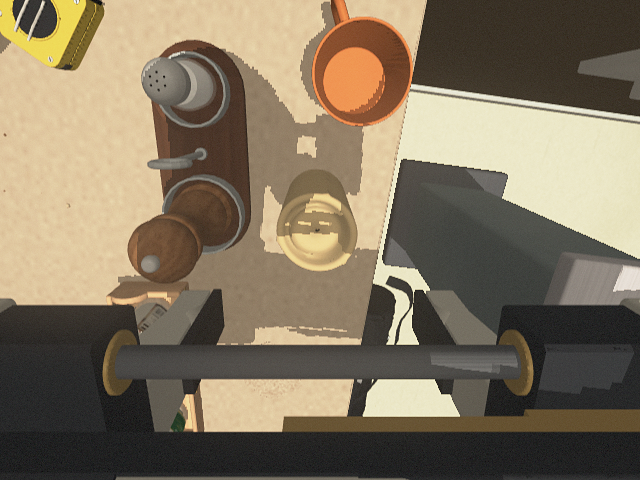

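The mill and shaker both stand in their cups. The candle's top is centred at (317,232), within about 1 mm of the prediction.

```bash
python3 -m pendant '[[1,[0.001,-0.0005,0.03],[0,0,0]],[1,[0.001,-0.0005,0.065],[0,0,0]],[1,[0.001,-0.0005,0.1],[0,0,0]],[1,[0.001,-0.0005,0.13],[0,0,0]],[1,[0.001,-0.0005,0.15],[0,0,0]],[1,[0.001,-0.0005,0.163],[0,0,0]],[1,[0.001,-0.0005,0.163],[0,0,0]],[0.2,[0.001,-0.0005,0.163],[0,0,0]],[0.2,[0.001,-0.0005,0.163],[0,0,0]],[0.2,[0.001,-0.0005,0.163],[0,0,0]]]'
python3 -m pendant '[[-0.2,[0,0,0],[0,0,0]],[-0.2,[0,0,0],[0,0,0]],[-0.2,[0,0,0],[0,0,0]],[-0.2,[0,0,0],[0,0,0]],[-0.2,[0,0,0],[0,0,0]],[-0.2,[0,0,0],[0,0,0]]]'
python3 - <<'E'
from h import *
togo(.5763,.285,.25,-82.5)
E
```

```text
clock: 25.28
tool_pos: [0.4458, -0.1898, 0.0775]
orientation: [-179.9, -0.0, -82.5]
force: [-0.2, 0.0, 0.3]
opening: 0.0729
gripper_force: 0.0
clock: 25.78
tool_pos: [0.4455, -0.1897, 0.0773]
orientation: [-179.9, -0.0, -82.5]
force: [0.4, 0.4, 5.9]
opening: 0.0603
gripper_force: 30.0
shift -0.4535 -0.1917 -0.1727 turn 0.01 at [ 0.4455 -0.1897  0.0773] [-1.7991e+02 -3.0000e-02 -8.2490e+01]
```

```bash
python3 -m pendant '[[-0.2,[0,0,-0.015],[0,0,0]],[-0.2,[0,0,-0.04],[0,0,0]],[-0.2,[0,0,-0.075],[0,0,0]],[-0.2,[0,0,-0.11],[0,0,0]],[-0.2,[0,0,-0.14],[0,0,0]],[-0.2,[-0.014,-0.006,-0.165],[0,0,0]],[-0.2,[-0.04,-0.017,-0.173],[0,0,0]],[-0.2,[-0.07,-0.0296,-0.173],[0,0,0]],[-0.2,[-0.1,-0.0423,-0.173],[0,0,0]],[-0.2,[-0.13,-0.055,-0.173],[0,0,0]]]'
python3 -m pendant '[[-0.2,[-0.032,-0.0135,0],[0,0,0]],[-0.2,[-0.064,-0.027,0],[0,0,0]],[-0.2,[-0.096,-0.0405,0],[0,0,0]],[-0.2,[-0.128,-0.054,0],[0,0,0]],[-0.2,[-0.16,-0.0675,0],[0,0,0]],[-0.2,[-0.192,-0.081,0],[0,0,0]],[-0.2,[-0.224,-0.0945,0],[0,0,0]],[-0.2,[-0.256,-0.108,0],[0,0,0]],[-0.2,[-0.285,-0.1205,0],[0,0,0]],[-0.2,[-0.308,-0.13,0],[0,0,0]]]'
python3 -m pendant '[[-0.2,[-0.012,-0.005,0],[0,0,0]],[-0.2,[-0.0155,-0.0067,0],[0,0,0]],[-0.2,[-0.0155,-0.0067,0],[0,0,0]],[-0.2,[-0.0155,-0.0067,0],[0,0,0]],[-0.2,[-0.0155,-0.0067,0],[0,0,0]]]'
python3 - <<'E'
from h import *
togo(.5763,.285,.0823,-82.5)
E
```

```text
clock: 26.62
tool_pos: [0.4817, -0.0522, 0.2492]
orientation: [180.0, 0.0, -82.6]
force: [1.4, -0.7, -3.2]
opening: 0.0605
gripper_force: 30.0
clock: 27.45
tool_pos: [0.5707, 0.271, 0.2482]
orientation: [179.9, -0.0, -82.5]
force: [0.1, 0.0, -2.3]
opening: 0.0599
gripper_force: 30.0
clock: 27.87
tool_pos: [0.5754, 0.2838, 0.2495]
orientation: [180.0, -0.0, -82.6]
force: [0.2, -0.4, -3.9]
opening: 0.0607
gripper_force: 30.0
shift -0.001 -0.0011 0.1672 turn -0.06 at [0.5754 0.2838 0.2495] [ 1.7997e+02 -1.0000e-02 -8.2560e+01]
```

```bash
python3 -m pendant '[[-0.2,[-0.001,-0.0011,0.03],[0,0,0]],[-0.2,[-0.001,-0.0011,0.06],[0,0,0]],[-0.2,[-0.001,-0.0011,0.09],[0,0,0]],[-0.2,[-0.001,-0.0011,0.115],[0,0,0]],[-0.2,[-0.001,-0.0011,0.135],[0,0,0]],[-0.2,[-0.001,-0.0011,0.15],[0,0,0]],[-0.2,[-0.001,-0.0011,0.158],[0,0,0]],[-0.2,[-0.001,-0.0011,0.164],[0,0,0]],[-0.2,[-0.001,-0.0011,0.167],[0,0,0]],[-0.2,[-0.001,-0.0011,0.167],[0,0,0]]]'
python3 -m pendant '[[-0.2,[0,0,0],[0,0,0]],[-0.2,[0,0,0],[0,0,0]]]'
python3 - <<'E'
from h import *
togo(.5763,.285,.0823,-82.5)
E
```

```text
clock: 28.7
tool_pos: [0.5771, 0.2861, 0.0831]
orientation: [-179.9, 0.0, -82.5]
force: [0.2, 0.9, -3.2]
opening: 0.0605
gripper_force: 30.0
clock: 28.87
tool_pos: [0.5772, 0.2864, 0.0836]
orientation: [-179.9, 0.1, -82.5]
force: [-0.2, -0.0, -3.8]
opening: 0.0604
gripper_force: 30.0
shift 0.0013 0.0011 0.0013 turn -0.01 at [0.5772 0.2864 0.0836] [-1.7992e+02  5.0000e-02 -8.2510e+01]
```

```bash
python3 -m pendant '[[-0.2,[0.001,0.001,0.0012],[0,0,0]],[-0.2,[0.001,0.001,0.0012],[0,0,0]],[-0.2,[0.001,0.001,0.0012],[0,0,0]],[0.8,[0.001,0.001,0.0012],[0,0,0]],[1,[0.001,0.001,0.0012],[0,0,0]],[1,[0.001,0.001,0.0012],[0,0,0]],[1,[0.001,0.001,0.0012],[0,0,0]],[1,[0.001,0.001,0.0012],[0,0,0]],[1,[0.001,0.001,-0.01],[0,0,0]],[1,[0.001,0.001,-0.03],[0,0,0]]]'
python3 -m pendant '[[1,[0,0,-0.04],[0,0,0]],[1,[0,0,-0.08],[0,0,0]],[1,[0.04,0,-0.12],[0,0,0]],[1,[0.08,0,-0.15],[0,0,0]],[1,[0.08,0,-0.17],[0,0,0]],[1,[0.04,0,-0.17],[0,0,0]],[1,[0,0,-0.17],[0,0,0]],[1,[-0.04,0,-0.17],[0,0,0]],[1,[-0.06,0,-0.17],[0,0,0]],[1,[-0.06,0,-0.17],[0,0,0]]]'
python3 -m pendant '[[1,[0,0,0],[0,0,0]],[1,[0,0,0],[0,0,0]],[1,[0,0,0],[0,0,0]],[1,[0,0,0],[0,0,0]]]'
python3 - <<'E'
from h import *
im,p=snap('wrist','w11'); t,pt=snap('top','t11')
print(proj(p,[.5763,.285,.013]),proj(p,[.5763,.285,.128]))
a=cv2.imread('pics/w11.png'); b=cv2.resize(cv2.imread('pics/t11.png')[175:325,240:520],(800,429))
a=cv2.resize(a[0:320],(342,171)) if 0 else cv2.resize(a[0:400,0:640],(274,171))
c=np.zeros((600,800,3),np.uint8); c[:429]=b; c[429:,:274]=a; cv2.imwrite('pics/c11.png',c)
E
```

```text
clock: 29.7
tool_pos: [0.5745, 0.284, 0.1109]
orientation: [179.8, -0.1, -82.5]
force: [-0.0, 0.5, 0.0]
opening: 0.0871
gripper_force: 0.0
clock: 30.53
tool_pos: [0.5671, 0.3482, 0.2824]
orientation: [180.0, 0.0, -82.3]
force: [-0.2, -0.1, -0.9]
opening: 0.0875
gripper_force: 0.0
clock: 30.87
tool_pos: [0.5683, 0.3435, 0.2829]
orientation: [-180.0, 0.0, -82.6]
force: [-0.6, -0.1, -0.6]
opening: 0.0874
gripper_force: 0.0
(np.float64(317.1037931555336), np.float64(140.01336826118757)) (np.float64(316.9493123267923), np.float64(148.76140623325733))
```

View pics/c11.png

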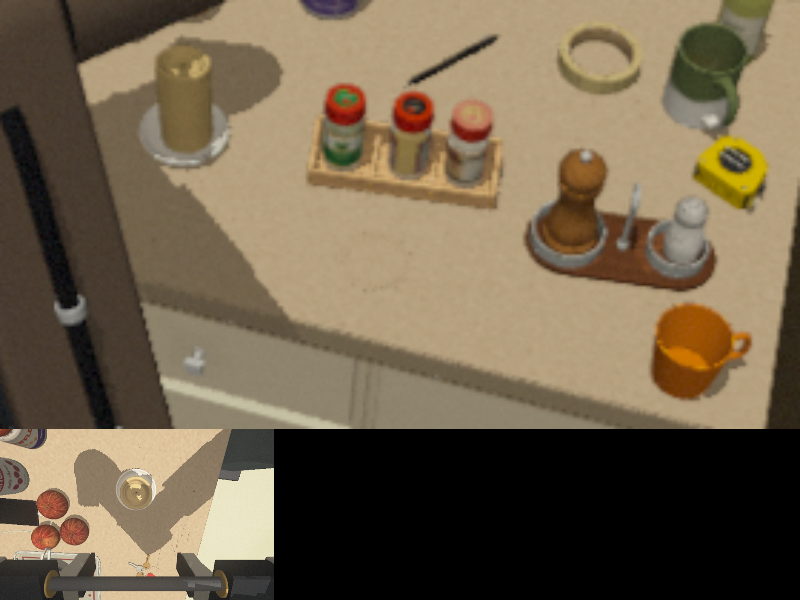

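Everything stands upright in its place: candle in the dish at (185,100), three jars in the rack, mill and shaker in their cups, and the orange cup unmoved at (692,345). The gripper is clear, so I'm handing in.

```bash
python3 -c "
from plant import workorder
print(workorder.close_job())"
```

```text
the job is handed in; nothing more can be done
None
```

The job is handed in: in the last pictures both jars, the shaker, the mill and the candle stand upright in their places, with the rack jar and orange cup undisturbed; `close_job()` returned no verdict.

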